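Line two cups up in the packing guide

ROBOT

A 6-joint arm with a two-finger parallel gripper is mounted at the origin on the work surface; the furniture and walls round the work are solid. World frame = base frame: x ahead of the robot, y to its left, z up, the work surface at z = 0. Lengths are in m, angles in rad, forces in N, time in s.
With the tool pointing down it reaches from about 0.3 to 0.85 m from the base axis. Payload 5.4 kg.
Tool frame: the origin (TCP) lies at the very end of the fingers, on their centre line; the grasp point (between the pads) lies 19 mm behind it; z points along the fingers, y is the line along which they close (so a half turn about z gives the same grasp; the last joint's range is limited). The gripper opens to 85 mm and grips with 20 to 120 N. Pads are 22 mm wide; open, the fingers measure 114 mm over their backs; the gripper's body (76 mm by 85 mm) begins 54 mm behind the grasp point. The pads swing forward as they close: fully open they stand 13 mm farther back than shut.
Start: joints at [1.069, 0.158, 1.597, -0, 1.386, -0.21], TCP at [0.165, 0.551, 0.193] pointing down, gripper open.
Joint ranges: [-2.91, 2.91], [-0.94, 2.29], [0.18, 2.7], [-1.29, 4.43], [0.17, 2.64], [-3, 3]. Speed limits (rad/s): [2.57, 2.57, 3.14, 3.14, 3.14, 3.14].

INTERFACE

Orientations are given as a unit quaternion [x, y, z, w].
In Python, from plant import robot, get_image, camera_info, look_for gives the robot as it stands. The module is installed in compiled form; this text tells all that it offers.
- The arm moves only by the tool apply_moves, never from a script. Its argument "moves" is a list of rows, each an object with "linear": the shift along the tool's x, y, z in cm, a list of three; "spin": the turn about the tool's z in rad; "hand": the opening, from 0 (shut) to 1 (fully open). In form: [{"linear": [tx, ty, tz], "spin": spin, "hand": hand}, ...]. A call has 1 to 20 rows; each row shifts and turns the commanded pose from where the row before left it, along the tool's axes as they then stand; what a row does not reach is not made up. A row lasts 1/10 s, in which the tool goes at most 50 mm and 8.59 degrees, less where a joint would pass 70% of its speed; a pose out of reach is approached as far as the arm can. A call is refused whole if a number of a shift passes 5 or a number of a turn 0.15, either way. A call with a gripper value outside its range is refused whole. The fingers move at their own pace and stop on an object; "newtons" is the grip in N (left out, the last holds). Time passes only in rows, so rows that do not move let the fingers close. It gives the time, the measured TCP pose, the force and the opening at its end, in the units of the state.
- robot.get_state(): the state, without advancing time (a new reading comes with each control period).
- get_image(name): name is "scene" or "top" or "wrist"; returns the picture (420x560x3 uint8, red, green, blue); there is no depth.
- camera_info(name): a dict with "vertical_fov" (degrees; the focal length in pixels is half the picture's height over the tangent of half this angle, whatever the lens; pixels are square), "cx", "cy" (the principal point, pixels), "extrinsics" (4x4, takes a point from world to camera coordinates). Camera axes: x right, y down, z forward; pixel columns grow to the right and rows downward; lengths in m; the calibration is good to about 2 mm. A picture is of the moment at which its call begins: read the wrist's pose just before it. camera_info takes no time and is no camera call; for the wrist camera it gives the pose at the moment of the call.
- robot.job_done(): hands the job in, once; it reports no verdict.
Trained networks look in the newest picture that a camera, given by its name, has taken for a name from the list of things; names that differ only in an ending like _2 or _b are one class to them, and where a whole thing is asked for, a point or a joint stands for the part that bears it (a point fixed in the world has none). Each returns a list of dicts, best first, with "score" (0 to 1); they miss things now and then, are a little off and sometimes report something else, mostly with a low value. They report only what shows in the picture. A call takes as long as a camera call.
- look_for(thing, camera): "location" ([x, y, z] in m, in world coordinates, good to about 4 mm: the middle of the surface that is visible of it).
The state is a dict: "time": time; "qpos": joint angles; "qvel": joint speeds; "tau": joint torques, N m; "eef_pos": TCP position; "tcp_rot": TCP orientation; "wrist_force": force on the tool from outside, world axes, zero at the start; "wrist_torque": the same for the moment, N m; "grip_width": opening from 0.0 (shut) to 1.0 (fully open).
Only numpy, scipy, OpenCV 4.12 (cv2) and the standard library are available. Lean on these libraries where they do the work, as an engineer would, in place of code of your own. Each camera call takes 0.05 s, during which the arm holds its last target. There are 200 camera calls.

TASK

Line up the two loose cups of paste in the L-shaped steel packing guide by pushing them along the table with your fingertips: the cup with the green label on its lid goes right into the inside corner, against both the long rail and the end stop, and the cup without a green label stands next to it, against the long rail and touching the first cup. Push only: do not pick either cup up or tip it, and leave the other things on the table where they are.

Things in the scene. Friction and masses are not known exactly. Their poses are not given: they have to be found in the camera images.
- guide: Fixed steel L, walls 50 mm high, 5 mm thick; 28 mm flanges outside only, bare table inside. Origin: inside corner at table height, z up. Rail (to the robot's left, running roughly away from it): inner face y = 0, from x = -250 to 0 mm. End stop (far end): inner face x = 0, from y = -110 to 0 mm. Cups belong at negative x and y. Position and heading (within 0.2 rad of world x) vary
- green_cup: Loose sealed clear cup of orange-brown paste, the only one with a green label on its lid. Round, upright, 46 mm high: lid rim 104 mm in diameter (top 10 mm; fingers and guide meet it there), wall below 96 mm; about 0.14 kg, slides freely. Origin: centre of its underside, z up
- plain_cup: Loose sealed clear cup of paste of the same size and weight (104 mm rim, 46 mm high) without a green label on the lid, standing alone on the open table. Origin: centre of its underside, z up. (The stacked cups at the left are fixed and not part of the job)
- label_roll: Bystander: roll of labels, 81 mm in diameter, 30 mm high, lying flat. Origin: centre of its underside
- date_stamp: Bystander: hand stamp with a red grip, 26 x 45 mm, 74 mm high, standing. Origin: centre of its underside
- alcohol_spray: Bystander: blue and white spray bottle, 59 x 124 mm, 275 mm high, standing beyond the guide at the left. Origin: centre of its underside

How it is judged:
At the end, for the whole second after the job is handed in: Both cups stand upright and still on the table inside the guide: the rim of the green-labelled cup within 5 mm of the rail and of the end stop, the rim of the other cup within 5 mm of the rail and of the first cup's rim (not riding over it) (x of green_cup in the frame of guide between -0.057 and -0.047 m and y of green_cup in the frame of guide between -0.057 and -0.047 m and x of plain_cup in the frame of guide below -0.12 m and y of plain_cup in the frame of guide between -0.057 and -0.047 m and horizontal distance between green_cup and plain_cup between 0.099 and 0.109 m and height (world z) of each of green_cup, plain_cup below 0.004 m and angle between each of green_cup, plain_cup's own z axis and vertical below 0.06 rad and linear speed of each of green_cup, plain_cup below 0.01 m/s); the robot touches nothing.
It fails at once if a cup is lifted off the table (its underside more than 8 mm up) (height (world z) of any of green_cup, plain_cup above 0.008 m).
It fails at once if a cup is tipped (more than about 14 degrees) (angle between any of green_cup, plain_cup's own z axis and vertical above 0.25 rad).
It fails at once if one of the other things on the table is moved more than 15 mm or knocked over (distance of any of label_roll, date_stamp, alcohol_spray from where it was at the start of the episode above 0.015 m or angle between any of label_roll, date_stamp, alcohol_spray's own z axis and vertical above 0.4 rad).
It also fails if it takes over 67 s, if anything falls off the work surface, if the arm or the gripper's body presses on something with over 40 N, if the wrist force passes 120 N, or if a joint passes its speed limit or range.

## Working session

There is one attempt and no reset: what is moved stays moved. The work goes in short steps, Python scripts to look and compute and a tool call to move; the robot and the scene stay as the last step left them, time stands still between calls to the robot, and variables do not carry over. Pictures are saved under pics/ and viewed, on a budget of 10 in all, crops included, one or two more only if the job needs it, and the job is handed in when it is done.

Besides the shell and the picture viewer there is one more tool, called after "Emit:" as name(argument=value, ...), one argument or row to a line, values as JSON. apply_moves: Moves the arm, as the interface text tells. Its arguments: {"type":"object","properties":{"moves":{"type":"array"},"newtons":{"type":"number"}},"required":["moves"]}

```bash
mkdir -p pics
cat > h.py <<'E'
import numpy as np, cv2
from plant import robot, get_image, camera_info, look_for
def K(n):
    c=camera_info(n); f=210/np.tan(np.radians(c['vertical_fov'])/2)
    return f,c['cx'],c['cy'],np.array(c['extrinsics'])
def ray(n,u,v,z):
    f,cx,cy,E=K(n); R=E[:3,:3];t=E[:3,3]
    d=R.T@np.array([(u-cx)/f,(v-cy)/f,1]); o=-R.T@t
    return (o+d*(z-o[2])/d[2]).round(4)
def proj(n,p):
    f,cx,cy,E=K(n); q=E[:3,:3]@np.array(p)+E[:3,3]
    return np.array([f*q[0]/q[2]+cx,f*q[1]/q[2]+cy]).round(1)
def save(n,name):
    im=get_image(n); cv2.imwrite(f'pics/{name}.png',cv2.cvtColor(im,cv2.COLOR_RGB2BGR)); return im
E
python3 - <<'E'
from h import *
save('top','top0');save('scene','sc0')
for t in ['guide','green_cup','plain_cup','label_roll','date_stamp','alcohol_spray']:
    for c in ['top','scene']:
        print(t,c,[(np.round(d['location'],3),round(d['score'],2)) for d in look_for(t,c)[:3]])
s=robot.get_state();print(s['time'],s['eef_pos'],s['tcp_rot'],s['grip_width'])
E
```

```text
guide top [(array([0.553, 0.306, 0.002]), 0.59), (array([ 0.336, -0.168,  0.034]), 0.51), (array([0.507, 0.413, 0.068]), 0.37)]
guide scene [(array([0.528, 0.302, 0.025]), 0.8)]
green_cup top [(array([0.575, 0.048, 0.032]), 0.67)]
green_cup scene [(array([0.563, 0.032, 0.027]), 0.97)]
plain_cup top [(array([ 0.434, -0.06 ,  0.036]), 0.57)]
plain_cup scene [(array([ 0.424, -0.07 ,  0.032]), 0.75)]
label_roll top [(array([ 0.339, -0.166,  0.034]), 0.6)]
label_roll scene [(array([ 0.331, -0.183,  0.025]), 0.87)]
date_stamp top [(array([0.586, 0.47 , 0.173]), 0.66), (array([0.505, 0.413, 0.068]), 0.44)]
date_stamp scene [(array([0.502, 0.405, 0.037]), 0.61)]
alcohol_spray top [(array([0.588, 0.469, 0.177]), 0.59)]
alcohol_spray scene [(array([0.59 , 0.454, 0.12 ]), 0.92)]
0.7 [0.16540261 0.55068082 0.1926248 ] [ 1.45378618e-01  9.89376095e-01  1.15365812e-06 -1.01966460e-05] 0.9995931974559166
```

View pics/top0.png

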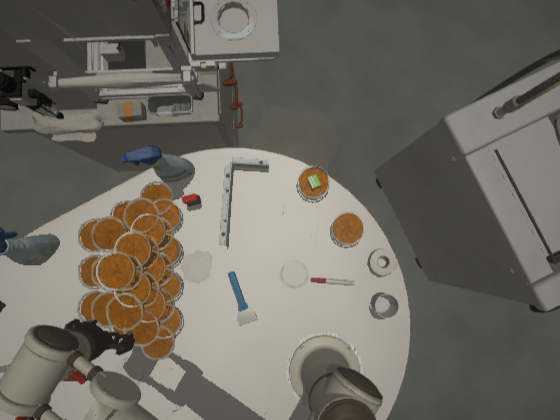

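View pics/sc0.png

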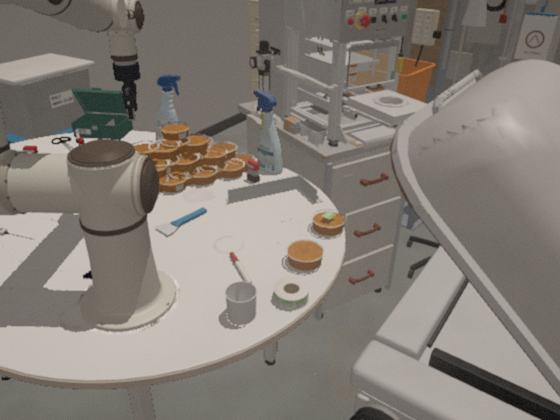

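The top view shows the guide corner near (231,163), the green cup at (313,184) and the plain cup at (347,230). I'll zoom in to measure the guide.

Run:
```python
from h import *
im=cv2.imread('pics/top0.png')[145:265,210:370]
cv2.imwrite('pics/crop0.png',cv2.resize(im,(800,600),interpolation=cv2.INTER_CUBIC))
f,cx,cy,E=K('top');print(f,-E[:3,:3].T@E[:3,3]); print(E[:3,:3].round(2))
print(ray('top',313,184,.046),ray('top',347,230,.046),ray('top',231,163,.05),ray('top',231,163,.0))
```

```text
379.1528167632051 [0.38170353 0.16101    1.1851433 ]
[[ 0.02 -1.    0.01]
 [-1.   -0.02 -0.07]
 [ 0.07 -0.   -1.  ]]
[0.5634 0.0461 0.046 ] [ 0.4264 -0.0585  0.046 ] [0.6207 0.2962 0.05  ] [0.6313 0.3021 0.    ]
```

View pics/crop0.png

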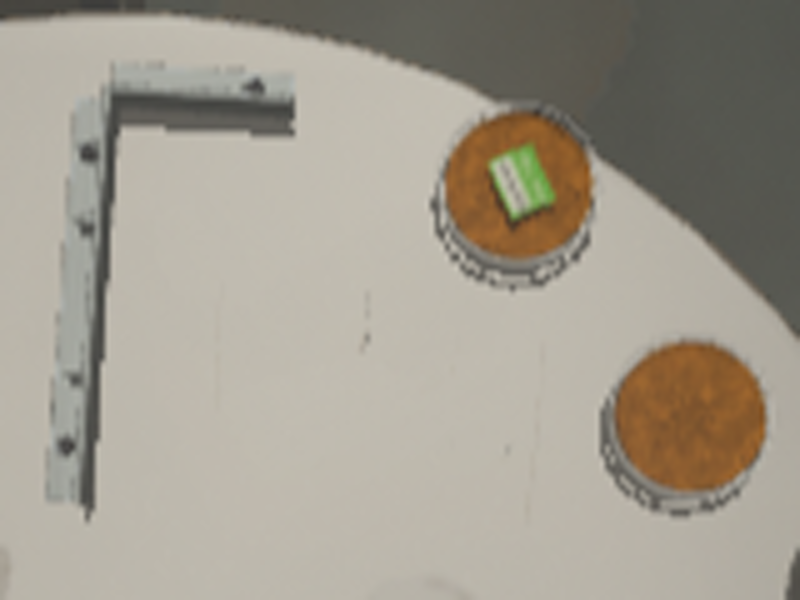

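The crop shows the inner corner at about crop pixel (117,122), with the rail running down to about (91,510). The green cup's far rim is nearly level with the end stop, so it has to be pulled clear of the stop on the way in. First I'll move over the area for a closer wrist view.

Emit:
apply_moves(
  moves=[
    {"linear": [-3.3,-2.9,-0.8],"spin": 0,"hand": 0.5},
    {"linear": [-3.3,-2.9,-0.8],"spin": 0,"hand": 0.5},
    {"linear": [-3.3,-2.9,-0.8],"spin": 0,"hand": 0.5},
    {"linear": [-3.3,-2.9,-0.8],"spin": 0,"hand": 0.5},
    {"linear": [-3.3,-2.9,-0.8],"spin": 0,"hand": 0.5},
    {"linear": [-3.3,-2.9,-0.8],"spin": 0,"hand": 0.5},
    {"linear": [-3.3,-2.9,-0.8],"spin": 0,"hand": 0.5},
    {"linear": [-3.3,-2.9,-0.8],"spin": 0,"hand": 0.5},
    {"linear": [-3.3,-2.9,-0.8],"spin": 0,"hand": 0.5},
    {"linear": [-3.3,-2.9,-0.8],"spin": 0,"hand": 0.5},
    {"linear": [0,0,0],"spin": 0,"hand": 0.5},
    {"linear": [0,0,0],"spin": 0,"hand": 0.5},
  ],
)

```text
time: 1.9
eef_pos: [0.3984, 0.1775, 0.2728]
tcp_rot: [0.147, 0.989, 0.0, 0.0]
wrist_force: [-0.5, 0.8, -0.4]
grip_width: 0.5
```

Run:
```python
from h import *
s=robot.get_state();print(s['time'],s['eef_pos'],s['tcp_rot'],s['grip_width'],s['qpos'])
f,cx,cy,E=K('wrist');print(f,cx,cy,E.round(3).tolist())
im=save('wrist','w0');print([proj('wrist',p) for p in [(.62,.295,0),(.38,.31,0),(.563,.046,.046),(.426,-.058,.046)]])
for t in ['green_cup','plain_cup','guide']: print(t,[(np.round(d['location'],3),round(d['score'],2)) for d in look_for(t,'wrist')[:3]])
```

```text
1.9 [0.39837065 0.17747816 0.27275109] [1.46587247e-01 9.89197719e-01 2.26376888e-04 2.69674700e-05] 0.5003966921388682 [ 1.40256848e-01 -2.60357371e-01  1.84300807e+00  4.18930268e-04
  1.55876190e+00 -1.13630975e+00]
309.22044466226055 276.77391672658285 204.9361944726437 [[0.291, 0.957, -0.001, -0.285], [0.922, -0.28, 0.267, -0.374], [0.255, -0.078, -0.964, 0.368], [0.0, 0.0, 0.0, 1.0]]
[array([385.4, 276.8]), array([362. , 128.5]), array([224.5, 302.2]), array([122.7, 239.2])]
green_cup [(array([0.582, 0.071, 0.03 ]), 0.92)]
plain_cup [(array([ 0.432, -0.059,  0.03 ]), 0.9)]
guide [(array([0.496, 0.305, 0.018]), 0.93)]
```

View pics/w0.png

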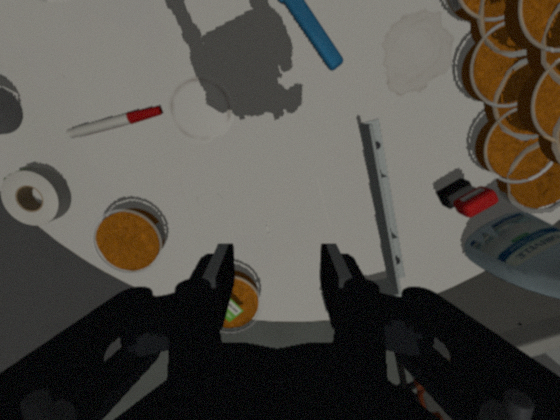

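The wrist view shows the rail running from (360,117) to about (392,275), with the cups at (129,239) and (240,300). I'll fit the guide by overlaying its model on both views.

```bash
cat > ov.py <<'E'
from h import *
import sys
def guide(o,th):
    c,s=np.cos(th),np.sin(th)
    return lambda x,y,z:(o[0]+c*x-s*y,o[1]+s*x+c*y,z)
def draw(n,file,o,th,box,out,k=5):
    g=guide(o,th); u0,v0,u1,v1=box
    im=cv2.resize(cv2.imread(file)[v0:v1,u0:u1],None,fx=k,fy=k,interpolation=cv2.INTER_CUBIC)
    for z,col in [(0,(0,0,255)),(.05,(0,255,255))]:
        P=[proj(n,g(*p,z)) for p in [(-.25,0),(0,0),(0,-.11)]]
        P=np.array([[(a[0]-u0+.5)*k,(a[1]-v0+.5)*k] for a in P])
        cv2.polylines(im,[P.round().astype(int)],False,col,1)
    return im
E
python3 - <<'E'
from ov import *
c=ray('top',233.4,169.0,0);e=ray('top',228.2,248,0);print(c,e,np.linalg.norm(c-e))
th=np.arctan2(*(c-e)[1::-1]);print(th)
a=draw('top','pics/top0.png',c,th,(215,150,285,255),'',5)
b=draw('wrist','pics/w0.png',c,th,(335,100,420,300),'',3)
H=max(len(a),len(b));pad=lambda m:cv2.copyMakeBorder(m,0,H-len(m),0,0,0)
cv2.imwrite('pics/ov0.png',np.hstack([pad(a),pad(b)]))
E
```

```text
[0.6123 0.2939 0.    ] [0.3632 0.302  0.    ] 0.2492316593051532
-0.03250560794757883
```

View pics/ov0.png

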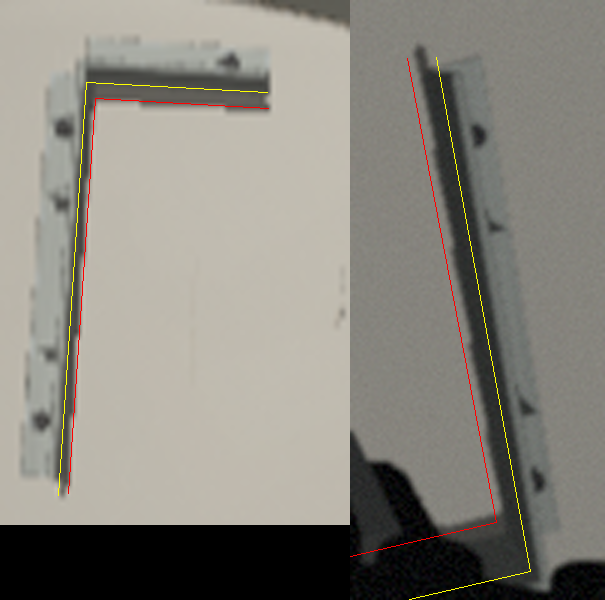

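Emit:
apply_moves(
  moves=[
    {"linear": [0,0,0],"spin": 0.135,"hand": 0.5},
    {"linear": [0,0,0],"spin": 0.135,"hand": 0.5},
    {"linear": [0,0,0],"spin": 0.135,"hand": 0.5},
    {"linear": [0,0,0],"spin": 0.135,"hand": 0.5},
    {"linear": [0,0,0],"spin": 0.135,"hand": 0.5},
    {"linear": [0,0,0],"spin": 0.135,"hand": 0.5},
    {"linear": [0,0,0],"spin": 0.135,"hand": 0.5},
    {"linear": [0,0,0],"spin": 0.135,"hand": 0.5},
    {"linear": [-4.05,2.33,0],"spin": 0,"hand": 0.5},
    {"linear": [-4.05,2.33,0],"spin": 0,"hand": 0.5},
    {"linear": [-4.05,2.33,0],"spin": 0,"hand": 0.5},
    {"linear": [-4.05,2.33,0],"spin": 0,"hand": 0.5},
    {"linear": [-4.05,2.33,0],"spin": 0,"hand": 0.5},
    {"linear": [-4.05,2.33,0],"spin": 0,"hand": 0.5},
    {"linear": [0,0,4.2],"spin": 0,"hand": 0.5},
    {"linear": [0,0,4.2],"spin": 0,"hand": 0.5},
    {"linear": [0,0,4.2],"spin": 0,"hand": 0.5},
    {"linear": [0,0,4.2],"spin": 0,"hand": 0.5},
    {"linear": [0,0,4.2],"spin": 0,"hand": 0.5},
    {"linear": [0,0,0],"spin": 0,"hand": 0.5},
  ],
)

```text
time: 4.1
eef_pos: [0.5772, -0.0296, 0.0557]
tcp_rot: [0.633, 0.774, -0.003, -0.006]
wrist_force: [-0.5, 0.2, -1.3]
grip_width: 0.503
```

Run:
```python
from h import *
s=robot.get_state();print(s['time'],s['eef_pos'],s['tcp_rot'],s['qpos'])
save('top','t1'); w=save('wrist','w1')
for t in ['green_cup','plain_cup']:
  for c in ['top','wrist']: print(t,c,[(np.round(d['location'],3),round(d['score'],2)) for d in look_for(t,c)[:2]])
print([proj('wrist',p) for p in [(.568,.045,.046),(.568,.045-.052,.046)]])
a=cv2.resize(cv2.imread('pics/t1.png')[145:265,210:370],(400,300));b=cv2.resize(cv2.imread('pics/w1.png'),(400,300))
cv2.imwrite('pics/m1.png',np.hstack([a,b]))
```

```text
4.1 [ 0.57722047 -0.0296362   0.05570671] [ 0.63259621  0.77445004 -0.00286374 -0.00640111] [-2.60295418e-01  3.19223518e-01  1.69199357e+00  6.08587089e-05
  1.14440059e+00 -4.61275483e-01]
green_cup top []
green_cup wrist [(array([0.577, 0.05 , 0.033]), 0.8)]
plain_cup top []
plain_cup wrist [(array([ 0.44 , -0.055,  0.033]), 0.65)]
[array([274. ,  98.3]), array([258.7, 179.9])]
```

View pics/m1.png

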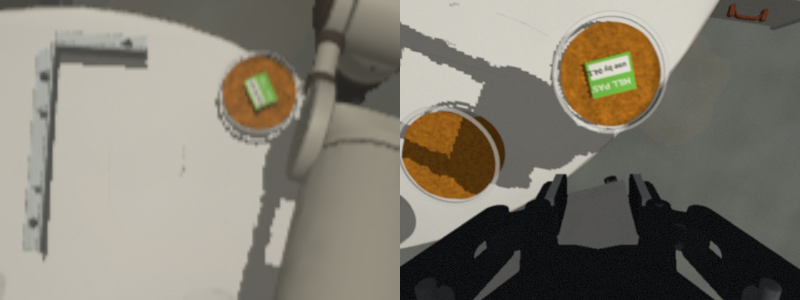

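Run:
```python
from h import *
s=robot.get_state();p=np.array(s['eef_pos']);d=np.array([-.2,.98,0])
print(proj('wrist',p),[proj('wrist',[*(p+d*k)[:2],.046]) for k in (0.02,.05,.078)])
im=cv2.imread('pics/w1.png');g=cv2.cvtColor(im,cv2.COLOR_BGR2HSV)
m=cv2.inRange(g,(5,110,60),(22,255,255));m2=cv2.inRange(g,(35,80,60),(85,255,255))
cs=cv2.findContours((m|m2)[:185],0,2)[0];cs=sorted(cs,key=cv2.contourArea)[-2:]
for c in cs:
    (u,v),r=cv2.minEnclosingCircle(c);print('w',u,v,r,ray('wrist',u,v,.046))
im=cv2.imread('pics/top0.png')[145:265,290:380];g=cv2.cvtColor(im,cv2.COLOR_BGR2HSV)
m=cv2.inRange(g,(5,110,60),(22,255,255))
for c in cv2.findContours(m,0,2)[0]:
    if cv2.contourArea(c)>200:
        (u,v),r=cv2.minEnclosingCircle(c);print('t',u+290,v+145,r,ray('top',u+290,v+145,.044))
```

```text
[277.  231.5] [array([276.8, 192.9]), array([276.7, 147.3]), array([276.5, 101.3])]
w 61.0 183.5 53.00245666503906 [ 0.4406 -0.035   0.046 ]
w 294.0477600097656 102.85090637207031 73.21138000488281 [0.5806 0.0448 0.046 ]
t 347.71875 227.9875030517578 15.0189790725708 [ 0.4326 -0.061   0.044 ]
t 313.26612854003906 181.7258071899414 14.524303436279297 [0.5707 0.0452 0.044 ]
```

Emit:
apply_moves(
  moves=[
    {"linear": [0,0.9,1.0],"spin": 0,"hand": 0.6},
    {"linear": [0,0,1.1],"spin": 0,"hand": 0.6},
    {"linear": [0,0,1.1],"spin": 0,"hand": 0.6},
    {"linear": [0,0,1.1],"spin": 0,"hand": 0.6},
    {"linear": [0,0,0],"spin": 0,"hand": 0.6},
    {"linear": [0.8,0,0],"spin": 0,"hand": 0.6},
    {"linear": [0.8,0,0],"spin": 0,"hand": 0.6},
    {"linear": [0.8,0,0],"spin": 0,"hand": 0.6},
    {"linear": [1.0,-0.1,0],"spin": 0,"hand": 0.6},
    {"linear": [1.0,-0.1,0],"spin": 0,"hand": 0.6},
    {"linear": [1.0,-0.1,0],"spin": 0,"hand": 0.6},
    {"linear": [1.0,-0.1,0],"spin": 0,"hand": 0.6},
    {"linear": [1.0,-0.1,0],"spin": 0,"hand": 0.6},
    {"linear": [0.8,-0.1,0],"spin": 0,"hand": 0.6},
    {"linear": [0.5,0,0],"spin": 0,"hand": 0.6},
    {"linear": [0,0,0],"spin": 0,"hand": 0.6},
  ],
)

```text
time: 6.0
eef_pos: [0.5687, 0.0539, 0.0196]
tcp_rot: [0.633, 0.774, -0.0, -0.0]
wrist_force: [0.7, 0.1, -0.4]
grip_width: 0.6
```

```bash
cat > see.py <<'E'
from h import *
O=np.array([.612,.294]);TH=-.04
def g(p):
    c,s=np.cos(TH),np.sin(TH);q=np.array(p[:2])-O
    return np.array([c*q[0]+s*q[1],-s*q[0]+c*q[1]]).round(3)
def see(tag,cams=('top','wrist')):
    s=robot.get_state();x,y=s['tcp_rot'][:2];print(s['time'],np.round(s['eef_pos'],4),'yawx',round(np.arctan2(2*x*y,x*x-y*y),3),s['wrist_force'],'tcp_g',g(s['eef_pos']))
    for c in cams:
        save(c,tag+c)
        for t in ['green_cup','plain_cup']:
            for d in look_for(t,c)[:1]: print(t,c,np.round(d['location'],3),round(d['score'],2),'g',g(d['location']))
E
python3 - <<'E'
from see import *
see('a')
E
```

```text
6.0 [0.5687 0.0539 0.0196] yawx 1.771 [ 0.69598816  0.08194354 -0.44441532] tcp_g [-0.034 -0.242]
plain_cup top [ 0.426 -0.082  0.034] 0.56 g [-0.171 -0.383]
green_cup wrist [0.574 0.056 0.031] 0.56 g [-0.028 -0.239]
plain_cup wrist [ 0.43  -0.025  0.03 ] 0.68 g [-0.17  -0.326]
```

View pics/awrist.png

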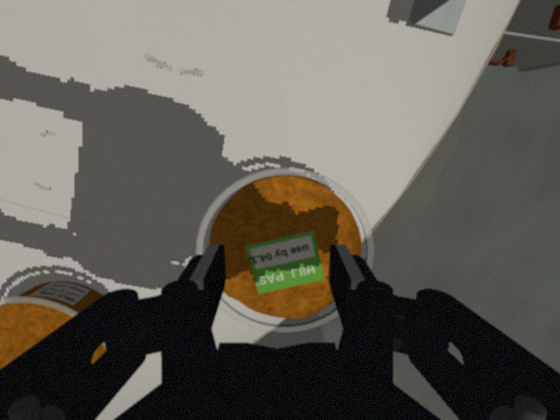

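Run:
```python
from see import *
s=robot.get_state();p=np.array(s['eef_pos']);f,cx,cy,E=K('wrist');print('cam',-E[:3,:3].T@E[:3,3],E[2,:3])
print(ray('wrist',287,248,.046),proj('wrist',p),s['tau'],s['wrist_force'])
d=np.array([-.2,.98,0]);n=np.array([.98,.2,0])
for z in(.02,.046): print(z,[proj('wrist',[*(p+n*k)[:2],z]) for k in (-.03,.03)])
im=cv2.imread('pics/scene.png') if 0 else None
save('scene','s2');b=cv2.imread('pics/s2.png');c=cv2.imread('pics/atop.png')
cv2.imwrite('pics/m2.png',np.hstack([cv2.resize(b[150:300,220:380],(400,375)),cv2.resize(c[145:265,240:368],(400,375))]))
```

```text
cam [0.55576059 0.1192066  0.20082794] [ 0.051742   -0.2629076  -0.96343259]
[0.5742 0.0543 0.046 ] [277.  231.5] [ 6.99991523e-02 -4.21254444e+01 -2.83150524e+01  1.65221085e-03
  5.69832118e-04 -4.15101804e-04] [-0.5536461   0.20510871  0.1729303 ]
0.02 [array([228.8, 231.8]), array([325.3, 231.5])]
0.046 [array([221.5, 248.8]), array([332.5, 248.4])]
```

View pics/m2.png

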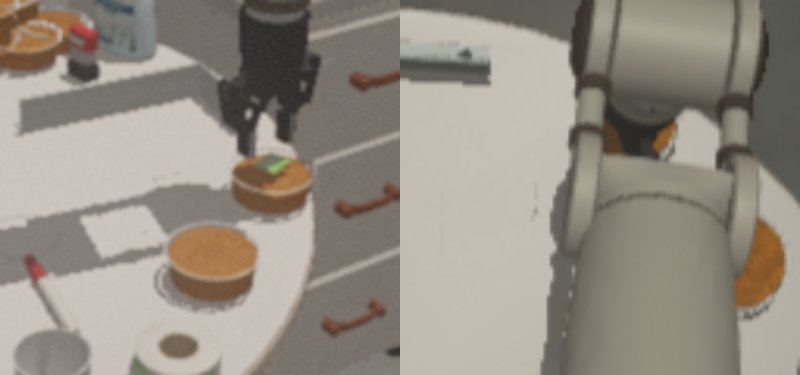

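Run:
```python
from see import *
s=robot.get_state();p=np.array(s['eef_pos']);print(p,s['time'])
k=lambda q:((q-[220,150])*2.5).round(0)
print('tcp',k(proj('scene',p)),'cup .045',k(proj('scene',(.573,.045,.046))),'cup .11',k(proj('scene',(.565,.108,.046))))
q=cv2.imread('pics/sc0.png');print([ (c,) for c in []])
for f in ['sc0','s2']:
    h=cv2.cvtColor(cv2.imread(f'pics/{f}.png')[200:250,300:360],cv2.COLOR_BGR2HSV);m=cv2.inRange(h,(35,60,60),(85,255,255));ys,xs=np.nonzero(m);print(f,xs.mean()+300,ys.mean()+200,len(xs))
```

```text
[0.56899278 0.05297609 0.01960944] 6.35
tcp [262. 180.] cup .045 [270. 163.] cup .11 [235. 140.]
[]
sc0 329.8965517241379 215.82758620689654 29
s2 330.3225806451613 215.6451612903226 31
```

The scene view shows the fingertips hovering over the green lid, and the cup hasn't moved. The real tips therefore sit higher than the stated TCP. I'll back off and feel for the table.

Emit:
apply_moves(
  moves=[
    {"linear": [-2.2,0.15,0],"spin": 0,"hand": 0.6},
    {"linear": [-2.2,0.15,0],"spin": 0,"hand": 0.6},
    {"linear": [-2.2,0.15,0],"spin": 0,"hand": 0.6},
    {"linear": [-2.2,0.15,0],"spin": 0,"hand": 0.6},
    {"linear": [0,0,0],"spin": 0,"hand": 0.6},
    {"linear": [0,0,0.5],"spin": 0,"hand": 0.6},
    {"linear": [0,0,0.4],"spin": 0,"hand": 0.6},
    {"linear": [0,0,0.4],"spin": 0,"hand": 0.6},
    {"linear": [0,0,0],"spin": 0,"hand": 0.6},
  ],
)

```text
time: 7.25
eef_pos: [0.5911, -0.0308, 0.0055]
tcp_rot: [0.633, 0.774, -0.0, -0.001]
wrist_force: [-0.7, 0.9, 0.1]
grip_width: 0.598
```

Run:
```python
from see import *
see('b',('wrist','scene'))
s=robot.get_state();p=np.array(s['eef_pos'])
k=lambda q:((q-[250,150])*3).round(0)
print([k(proj('scene',(p[0],p[1],z))) for z in (0,.02,.04,.06)])
b=cv2.imread('pics/bscene.png')[150:270,250:370];w=cv2.imread('pics/bwrist.png')
cv2.imwrite('pics/m3.png',np.hstack([cv2.resize(b,(360,360)),cv2.resize(w,(440,360))]))
```

```text
7.25 [ 0.5911 -0.0308  0.0055] yawx 1.771 [-0.65586302  0.90119611  0.12858354] tcp_g [-0.008 -0.325]
green_cup wrist [0.576 0.049 0.032] 0.58 g [-0.026 -0.246]
plain_cup wrist [ 0.464 -0.054  0.033] 0.79 g [-0.134 -0.354]
green_cup scene [0.558 0.032 0.022] 0.86 g [-0.043 -0.264]
plain_cup scene [ 0.428 -0.071  0.032] 0.56 g [-0.169 -0.372]
[array([294., 272.]), array([296., 254.]), array([297., 236.]), array([299., 217.])]
```

View pics/m3.png

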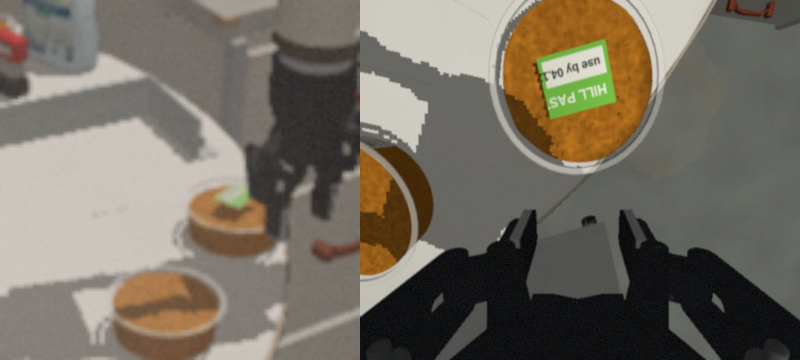

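The tips really are about 45 mm above the reported TCP: in the scene crop they sit at (272,235) and (320,215), which works out to z≈0.05. I'll go lower while watching the force.

Emit:
apply_moves(
  moves=[
    {"linear": [0,0,0.5],"spin": 0,"hand": 0.6},
    {"linear": [0,0,0.5],"spin": 0,"hand": 0.6},
    {"linear": [0,0,0.5],"spin": 0,"hand": 0.6},
    {"linear": [0,0,0.5],"spin": 0,"hand": 0.6},
    {"linear": [0,0,0],"spin": 0,"hand": 0.6},
  ],
)

```text
time: 8.05
eef_pos: [0.5912, -0.0316, -0.0146]
tcp_rot: [0.633, 0.774, -0.0, -0.001]
wrist_force: [-0.2, -0.3, -0.3]
grip_width: 0.601
```

Emit:
apply_moves(
  moves=[
    {"linear": [0,0,0.4],"spin": 0,"hand": 0.6},
    {"linear": [0,0,0.4],"spin": 0,"hand": 0.6},
    {"linear": [0,0,0],"spin": 0,"hand": 0.6},
  ],
)

```text
time: 8.35
eef_pos: [0.5916, -0.0317, -0.0221]
tcp_rot: [0.633, 0.774, -0.0, -0.001]
wrist_force: [-0.8, -0.2, -1.1]
grip_width: 0.6
```

Emit:
apply_moves(
  moves=[
    {"linear": [0,0,0.5],"spin": 0,"hand": 0.6},
    {"linear": [0,0,0],"spin": 0,"hand": 0.6},
    {"linear": [0.8,0,0],"spin": 0,"hand": 0.6},
    {"linear": [0.8,0,0],"spin": 0,"hand": 0.6},
    {"linear": [0.8,0,0],"spin": 0,"hand": 0.6},
    {"linear": [0.8,0,0],"spin": 0,"hand": 0.6},
    {"linear": [1.0,-0.1,0],"spin": 0,"hand": 0.6},
    {"linear": [1.0,-0.1,0],"spin": 0,"hand": 0.6},
    {"linear": [1.0,-0.1,0],"spin": 0,"hand": 0.6},
    {"linear": [0.8,-0.1,0],"spin": 0,"hand": 0.6},
    {"linear": [0,0,0],"spin": 0,"hand": 0.6},
  ],
)

```text
time: 9.45
eef_pos: [0.5737, 0.0374, -0.0265]
tcp_rot: [0.633, 0.774, -0.0, -0.0]
wrist_force: [0.2, 0.4, 0.2]
grip_width: 0.6
```

Run:
```python
from see import *
see('c',('top','wrist','scene'))
b=cv2.imread('pics/cscene.png')[150:270,250:370];w=cv2.imread('pics/cwrist.png')
cv2.imwrite('pics/m4.png',np.hstack([cv2.resize(b,(360,360)),cv2.resize(w,(440,360))]))
```

```text
9.45 [ 0.5737  0.0374 -0.0265] yawx 1.771 [0.1806825  0.35759757 0.23636541] tcp_g [-0.028 -0.258]
plain_cup top [ 0.431 -0.089  0.038] 0.6 g [-0.166 -0.39 ]
green_cup wrist [0.564 0.1   0.032] 0.83 g [-0.04  -0.196]
plain_cup wrist [ 0.457 -0.026  0.015] 0.79 g [-0.142 -0.326]
green_cup scene [0.537 0.074 0.027] 0.94 g [-0.066 -0.223]
plain_cup scene [ 0.429 -0.071  0.032] 0.67 g [-0.168 -0.372]
```

View pics/m4.png

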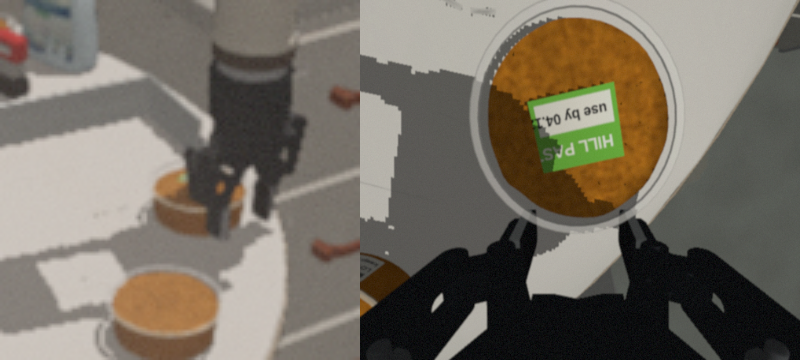

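Pushing works: the cup sits centred in the finger cradle. Continuing.

Emit:
apply_moves(
  moves=[
    {"linear": [0.8,-0.1,0],"spin": 0,"hand": 0.6},
    {"linear": [1.0,-0.1,0],"spin": 0,"hand": 0.6},
    {"linear": [1.0,-0.1,0],"spin": 0,"hand": 0.6},
    {"linear": [1.0,-0.1,0],"spin": 0,"hand": 0.6},
    {"linear": [1.0,-0.1,0],"spin": 0,"hand": 0.6},
    {"linear": [1.0,-0.1,0],"spin": 0,"hand": 0.6},
    {"linear": [1.0,-0.1,0],"spin": 0,"hand": 0.6},
    {"linear": [1.0,-0.1,0],"spin": 0,"hand": 0.6},
    {"linear": [1.0,0,0],"spin": 0,"hand": 0.6},
    {"linear": [1.0,0,0],"spin": 0,"hand": 0.6},
    {"linear": [1.0,0,0],"spin": 0,"hand": 0.6},
    {"linear": [0.8,0,0],"spin": 0,"hand": 0.6},
    {"linear": [0.6,0,0],"spin": 0,"hand": 0.6},
    {"linear": [0.4,0,0],"spin": 0,"hand": 0.6},
    {"linear": [0,0,0],"spin": 0,"hand": 0.6},
  ],
)

```text
time: 11.4
eef_pos: [0.5414, 0.1585, -0.0265]
tcp_rot: [0.633, 0.774, 0.0, -0.0]
wrist_force: [0.3, -1.2, -0.6]
grip_width: 0.598
```

Run:
```python
from see import *
see('d',('top','wrist','scene'))
b=cv2.imread('pics/dtop.png')[145:265,200:320];w=cv2.imread('pics/dwrist.png')
cv2.imwrite('pics/m5.png',np.hstack([cv2.resize(b,(360,360)),cv2.resize(w,(440,360))]))
```

```text
11.4 [ 0.5414  0.1585 -0.0265] yawx 1.77 [ 0.25493532 -1.16082401 -0.61495702] tcp_g [-0.065 -0.138]
green_cup top [0.518 0.239 0.035] 0.58 g [-0.092 -0.059]
plain_cup top [ 0.437 -0.059  0.036] 0.61 g [-0.161 -0.359]
green_cup wrist [0.53  0.217 0.032] 0.93 g [-0.079 -0.081]
green_cup scene [0.506 0.191 0.026] 0.88 g [-0.102 -0.107]
plain_cup scene [ 0.428 -0.073  0.034] 0.93 g [-0.169 -0.374]
```

View pics/m5.png

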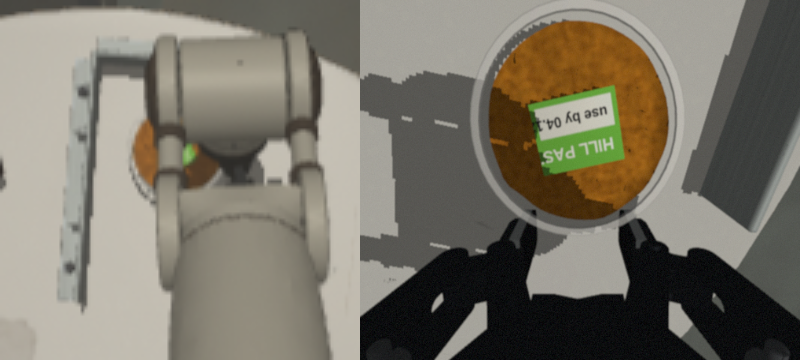

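Emit:
apply_moves(
  moves=[
    {"linear": [0.8,0,0],"spin": 0,"hand": 0.6},
    {"linear": [0.8,0,0],"spin": 0,"hand": 0.6},
    {"linear": [0.6,0,0],"spin": 0,"hand": 0.6},
    {"linear": [0.3,0,0],"spin": 0,"hand": 0.6},
    {"linear": [0,0,0],"spin": 0,"hand": 0.6},
  ],
)

```text
time: 12.35
eef_pos: [0.5365, 0.1832, -0.0264]
tcp_rot: [0.633, 0.774, 0.0, -0.0]
wrist_force: [1.0, -0.2, 0.6]
grip_width: 0.6
```

Emit:
apply_moves(
  moves=[
    {"linear": [0.2,0,0],"spin": 0,"hand": 0.6},
    {"linear": [0.2,0,0],"spin": 0,"hand": 0.6},
    {"linear": [0,0,0],"spin": 0,"hand": 0.6},
  ],
)

```text
time: 12.65
eef_pos: [0.5358, 0.1865, -0.0264]
tcp_rot: [0.633, 0.774, -0.0, -0.0]
wrist_force: [-0.0, -0.4, -0.1]
grip_width: 0.601
```

Emit:
apply_moves(
  moves=[
    {"linear": [0.2,0,0],"spin": 0,"hand": 0.6},
    {"linear": [0.2,0,0],"spin": 0,"hand": 0.6},
    {"linear": [0,0,0],"spin": 0,"hand": 0.6},
  ],
)

```text
time: 12.95
eef_pos: [0.535, 0.1905, -0.0264]
tcp_rot: [0.633, 0.774, 0.0, -0.0]
wrist_force: [-0.1, -0.0, -0.3]
grip_width: 0.602
```

Emit:
apply_moves(
  moves=[
    {"linear": [0.15,0,0],"spin": 0,"hand": 0.6},
    {"linear": [0,0,0],"spin": 0,"hand": 0.6},
  ],
)

```text
time: 13.15
eef_pos: [0.5348, 0.192, -0.0264]
tcp_rot: [0.633, 0.774, 0.0, -0.0]
wrist_force: [-0.0, -0.1, -0.1]
grip_width: 0.6
```

Run:
```python
from see import *
see('e',('top','wrist'))
```

```text
13.15 [ 0.5348  0.192  -0.0264] yawx 1.77 [-0.00376352 -0.08154722 -0.10590034] tcp_g [-0.073 -0.105]
plain_cup top [ 0.435 -0.058  0.036] 0.75 g [-0.163 -0.359]
green_cup wrist [0.524 0.254 0.033] 0.96 g [-0.087 -0.044]
```

Emit:
apply_moves(
  moves=[
    {"linear": [0.15,0,0],"spin": 0,"hand": 0.6},
    {"linear": [0.15,0,0],"spin": 0,"hand": 0.6},
    {"linear": [0,0,0],"spin": 0,"hand": 0.6},
  ],
)

```text
time: 13.75
eef_pos: [0.5342, 0.1949, -0.0264]
tcp_rot: [0.633, 0.774, 0.0, 0.0]
wrist_force: [0.3, 0.2, -0.2]
grip_width: 0.602
```

Emit:
apply_moves(
  moves=[
    {"linear": [0.15,0,0],"spin": 0,"hand": 0.6},
    {"linear": [0.15,0,0],"spin": 0,"hand": 0.6},
    {"linear": [0,0,0],"spin": 0,"hand": 0.6},
  ],
)

```text
time: 14.05
eef_pos: [0.5339, 0.1963, -0.0264]
tcp_rot: [0.633, 0.774, -0.001, 0.001]
wrist_force: [-0.7, -6.8, 0.3]
grip_width: 0.601
```

Rail contact is felt (6.8 N). Now I'll back off, lift, turn and go round behind the green cup.

Emit:
apply_moves(
  moves=[
    {"linear": [-1.0,0,0],"spin": 0,"hand": 0.6},
    {"linear": [-2.0,0,0],"spin": 0,"hand": 0.6},
    {"linear": [0,0,-3.0],"spin": 0,"hand": 0.5},
    {"linear": [0,0,-4.0],"spin": 0,"hand": 0.5},
    {"linear": [0,0,0],"spin": 0.139,"hand": 0.5},
    {"linear": [0,0,0],"spin": 0.139,"hand": 0.5},
    {"linear": [0,0,0],"spin": 0.139,"hand": 0.5},
    {"linear": [0,0,0],"spin": 0.139,"hand": 0.5},
    {"linear": [0,0,0],"spin": 0.139,"hand": 0.5},
    {"linear": [0,0,0],"spin": 0.139,"hand": 0.5},
    {"linear": [0,0,0],"spin": 0.139,"hand": 0.5},
    {"linear": [0,0,0],"spin": 0.139,"hand": 0.5},
    {"linear": [0,0,0],"spin": 0.139,"hand": 0.5},
    {"linear": [0,0,0],"spin": 0.139,"hand": 0.5},
    {"linear": [0,0,0],"spin": 0.139,"hand": 0.5},
    {"linear": [0,0,0],"spin": 0.139,"hand": 0.5},
    {"linear": [0,0,0],"spin": 0.139,"hand": 0.5},
    {"linear": [-5.0,0,0],"spin": 0,"hand": 0.5},
    {"linear": [-4.9,0,0],"spin": 0,"hand": 0.5},
    {"linear": [0,0,0],"spin": 0,"hand": 0.5},
  ],
)

```text
time: 16.05
eef_pos: [0.4303, 0.1719, 0.0393]
tcp_rot: [1.0, -0.018, -0.007, 0.0]
wrist_force: [0.1, 0.4, -0.3]
grip_width: 0.498
```

Emit:
apply_moves(
  moves=[
    {"linear": [0,-4.0,0],"spin": 0,"hand": 0.5},
    {"linear": [0,-3.8,0],"spin": 0,"hand": 0.5},
    {"linear": [0,0,0],"spin": 0,"hand": 0.5},
    {"linear": [0,0,0],"spin": 0,"hand": 0.5},
  ],
)

```text
time: 16.45
eef_pos: [0.4437, 0.2504, 0.0437]
tcp_rot: [1.0, -0.018, 0.0, -0.0]
wrist_force: [0.3, 0.3, 0.2]
grip_width: 0.5
```

Run:
```python
from see import *
see('f',('top','wrist','scene'))
```

```text
16.45 [0.4437 0.2504 0.0437] yawx -0.036 [0.30107946 0.25653262 0.15037609] tcp_g [-0.166 -0.05 ]
green_cup top [0.554 0.254 0.032] 0.63 g [-0.057 -0.042]
plain_cup top [ 0.439 -0.06   0.036] 0.78 g [-0.159 -0.36 ]
green_cup wrist [0.529 0.251 0.033] 0.9 g [-0.082 -0.046]
green_cup scene [0.512 0.231 0.025] 0.96 g [-0.097 -0.067]
plain_cup scene [ 0.426 -0.071  0.034] 0.92 g [-0.172 -0.372]
```

Emit:
apply_moves(
  moves=[
    {"linear": [0,0.2,2.5],"spin": 0,"hand": 0.5},
    {"linear": [0,0,2.5],"spin": 0,"hand": 0.5},
    {"linear": [0,0,1.5],"spin": 0,"hand": 0.5},
    {"linear": [0,0,0.5],"spin": 0,"hand": 0.5},
    {"linear": [0,0,0],"spin": 0,"hand": 0.5},
    {"linear": [0.6,0,0],"spin": 0,"hand": 0.5},
    {"linear": [0.6,0,0],"spin": 0,"hand": 0.5},
    {"linear": [0.6,0,0],"spin": 0,"hand": 0.5},
    {"linear": [0.6,0,0],"spin": 0,"hand": 0.5},
    {"linear": [0.6,0,0],"spin": 0,"hand": 0.5},
    {"linear": [0.6,0,0],"spin": 0,"hand": 0.5},
    {"linear": [0.6,0,0],"spin": 0,"hand": 0.5},
    {"linear": [0.4,0,0],"spin": 0,"hand": 0.5},
    {"linear": [0.3,0,0],"spin": 0,"hand": 0.5},
    {"linear": [0,0,0],"spin": 0,"hand": 0.5},
  ],
)

```text
time: 18.4
eef_pos: [0.4929, 0.246, -0.0264]
tcp_rot: [1.0, -0.019, 0.0, 0.0]
wrist_force: [-0.5, 0.2, -0.1]
grip_width: 0.498
```

Emit:
apply_moves(
  moves=[
    {"linear": [0.15,0,0],"spin": 0,"hand": 0.5},
    {"linear": [0.15,0,0],"spin": 0,"hand": 0.5},
    {"linear": [0,0,0],"spin": 0,"hand": 0.5},
  ],
)

```text
time: 18.7
eef_pos: [0.4955, 0.246, -0.0264]
tcp_rot: [1.0, -0.019, 0.0, 0.0]
wrist_force: [0.3, -0.9, -0.2]
grip_width: 0.498
```

Emit:
apply_moves(
  moves=[
    {"linear": [0.15,0,0],"spin": 0,"hand": 0.5},
    {"linear": [0.15,0,0],"spin": 0,"hand": 0.5},
    {"linear": [0,0,0],"spin": 0,"hand": 0.5},
  ],
)

```text
time: 19.0
eef_pos: [0.4988, 0.2459, -0.0263]
tcp_rot: [1.0, -0.019, 0.0, -0.0]
wrist_force: [-1.2, 0.0, -0.1]
grip_width: 0.5
```

Emit:
apply_moves(
  moves=[
    {"linear": [0.15,0,0],"spin": 0,"hand": 0.5},
    {"linear": [0.15,0,0],"spin": 0,"hand": 0.5},
    {"linear": [0,0,0],"spin": 0,"hand": 0.5},
  ],
)

```text
time: 19.3
eef_pos: [0.5018, 0.2458, -0.0263]
tcp_rot: [1.0, -0.019, 0.0, -0.0]
wrist_force: [-0.2, 0.2, -0.1]
grip_width: 0.501
```

Run:
```python
from see import *
see('g',('wrist','top','scene'))
```

```text
19.3 [ 0.5018  0.2458 -0.0263] yawx -0.037 [-0.23341741  0.23229327 -0.0795808 ] tcp_g [-0.108 -0.053]
green_cup wrist [0.563 0.243 0.033] 0.95 g [-0.047 -0.053]
plain_cup top [ 0.436 -0.059  0.036] 0.8 g [-0.161 -0.359]
green_cup scene [0.551 0.215 0.027] 0.94 g [-0.058 -0.081]
plain_cup scene [ 0.429 -0.071  0.03 ] 0.82 g [-0.168 -0.372]
```

Emit:
apply_moves(
  moves=[
    {"linear": [0.15,0,0],"spin": 0,"hand": 0.5},
    {"linear": [0.15,0,0],"spin": 0,"hand": 0.5},
    {"linear": [0,0,0],"spin": 0,"hand": 0.5},
  ],
)

```text
time: 20.05
eef_pos: [0.5046, 0.2456, -0.0264]
tcp_rot: [1.0, -0.019, -0.0, -0.0]
wrist_force: [-0.6, 0.4, 0.6]
grip_width: 0.499
```

Emit:
apply_moves(
  moves=[
    {"linear": [0.15,0,0],"spin": 0,"hand": 0.5},
    {"linear": [0.1,0,0],"spin": 0,"hand": 0.5},
    {"linear": [0,0,0],"spin": 0,"hand": 0.5},
  ],
)

```text
time: 20.35
eef_pos: [0.5071, 0.2455, -0.0264]
tcp_rot: [1.0, -0.019, 0.0, -0.0]
wrist_force: [-0.4, 0.3, 0.4]
grip_width: 0.498
```

Emit:
apply_moves(
  moves=[
    {"linear": [0.15,0,0],"spin": 0,"hand": 0.5},
    {"linear": [0.1,0,0],"spin": 0,"hand": 0.5},
    {"linear": [0,0,0],"spin": 0,"hand": 0.5},
  ],
)

```text
time: 20.65
eef_pos: [0.5097, 0.2454, -0.0264]
tcp_rot: [1.0, -0.019, 0.0, -0.0]
wrist_force: [-1.0, -0.2, -0.2]
grip_width: 0.502
```

Emit:
apply_moves(
  moves=[
    {"linear": [0.15,0,0],"spin": 0,"hand": 0.5},
    {"linear": [0,0,0],"spin": 0,"hand": 0.5},
  ],
)

```text
time: 20.85
eef_pos: [0.5111, 0.2454, -0.0264]
tcp_rot: [1.0, -0.019, 0.0, -0.0]
wrist_force: [-0.8, -0.1, 0.8]
grip_width: 0.498
```

Run:
```python
from see import *
see('i',('wrist','scene'))
```

```text
20.85 [ 0.5111  0.2454 -0.0264] yawx -0.037 [-0.82495198 -0.08197072  0.84214139] tcp_g [-0.099 -0.053]
green_cup wrist [0.574 0.242 0.032] 0.6 g [-0.035 -0.054]
green_cup scene [0.562 0.218 0.025] 0.66 g [-0.046 -0.078]
plain_cup scene [ 0.426 -0.073  0.032] 0.68 g [-0.171 -0.374]
```

Emit:
apply_moves(
  moves=[
    {"linear": [0.15,0,0],"spin": 0,"hand": 0.5},
    {"linear": [0.1,0,0],"spin": 0,"hand": 0.5},
    {"linear": [0,0,0],"spin": 0,"hand": 0.5},
  ],
)

```text
time: 21.45
eef_pos: [0.5131, 0.2453, -0.0265]
tcp_rot: [1.0, -0.019, -0.0, 0.0]
wrist_force: [-1.9, -0.1, 1.0]
grip_width: 0.498
```

Emit:
apply_moves(
  moves=[
    {"linear": [0.15,0,0],"spin": 0,"hand": 0.5},
    {"linear": [0,0,0],"spin": 0,"hand": 0.5},
  ],
)

```text
time: 21.65
eef_pos: [0.5135, 0.2452, -0.0268]
tcp_rot: [1.0, -0.019, -0.002, 0.0]
wrist_force: [-5.8, -0.1, 2.7]
grip_width: 0.496
```

End-stop contact is felt (5.8 N). Next I'll retreat, lift, and go behind the plain cup.

Emit:
apply_moves(
  moves=[
    {"linear": [-0.5,0,0],"spin": 0,"hand": 0.5},
    {"linear": [-2.0,0,0],"spin": 0,"hand": 0.5},
    {"linear": [0,0,-4.0],"spin": 0,"hand": 0.5},
    {"linear": [0,0,-4.0],"spin": 0,"hand": 0.5},
    {"linear": [0,0,0],"spin": -0.134,"hand": 0.6},
    {"linear": [0,0,0],"spin": -0.134,"hand": 0.6},
    {"linear": [0,0,0],"spin": -0.134,"hand": 0.6},
    {"linear": [0,0,0],"spin": -0.134,"hand": 0.6},
    {"linear": [0,0,0],"spin": -0.134,"hand": 0.6},
    {"linear": [0,0,0],"spin": -0.134,"hand": 0.6},
    {"linear": [0,0,0],"spin": -0.134,"hand": 0.6},
    {"linear": [0,0,0],"spin": -0.134,"hand": 0.6},
    {"linear": [0,0,0],"spin": -0.134,"hand": 0.6},
    {"linear": [0,0,0],"spin": -0.134,"hand": 0.6},
    {"linear": [0,0,0],"spin": -0.134,"hand": 0.6},
    {"linear": [0,0,0],"spin": -0.134,"hand": 0.6},
    {"linear": [0,0,0],"spin": 0,"hand": 0.6},
  ],
)

```text
time: 23.35
eef_pos: [0.4905, 0.2462, 0.0539]
tcp_rot: [0.707, 0.707, 0.001, 0.0]
wrist_force: [0.8, 0.4, 0.1]
grip_width: 0.601
```

Emit:
apply_moves(
  moves=[
    {"linear": [-4.8,-0.7,0],"spin": 0,"hand": 0.6},
    {"linear": [-4.8,-0.7,0],"spin": 0,"hand": 0.6},
    {"linear": [-4.8,-0.7,0],"spin": 0,"hand": 0.6},
    {"linear": [-4.8,-0.7,0],"spin": 0,"hand": 0.6},
    {"linear": [-4.8,-0.7,0],"spin": 0,"hand": 0.6},
    {"linear": [-4.8,-0.7,0],"spin": 0,"hand": 0.6},
    {"linear": [-4.8,-0.7,0],"spin": 0,"hand": 0.6},
    {"linear": [-4.8,-0.7,0],"spin": 0,"hand": 0.6},
    {"linear": [0,0,0],"spin": 0,"hand": 0.6},
    {"linear": [0,0,0],"spin": 0,"hand": 0.6},
  ],
)

```text
time: 24.35
eef_pos: [0.434, -0.1387, 0.0538]
tcp_rot: [0.709, 0.705, 0.0, 0.0]
wrist_force: [-0.3, 0.1, 1.0]
grip_width: 0.597
```

```bash
sed -i 's/O=np.array(\[.612,.294\])/O=np.array([.620,.2945])/' see.py
python3 - <<'E'
from see import *
see('j',('wrist','top','scene'))
E
```

```text
24.35 [ 0.434  -0.1387  0.0538] yawx 1.566 [-0.26881794  0.07488931  0.99546386] tcp_g [-0.169 -0.44 ]
plain_cup wrist [ 0.437 -0.061  0.033] 0.7 g [-0.169 -0.362]
green_cup top [0.57  0.243 0.032] 0.96 g [-0.047 -0.054]
plain_cup top [ 0.437 -0.057  0.034] 0.96 g [-0.169 -0.359]
green_cup scene [0.556 0.228 0.024] 0.69 g [-0.062 -0.069]
plain_cup scene [ 0.425 -0.074  0.031] 0.95 g [-0.18  -0.376]
```

Emit:
apply_moves(
  moves=[
    {"linear": [0,0.2,3.0],"spin": 0,"hand": 0.6},
    {"linear": [0,0,3.0],"spin": 0,"hand": 0.6},
    {"linear": [0,0,1.5],"spin": 0,"hand": 0.6},
    {"linear": [0,0,0.5],"spin": 0,"hand": 0.6},
    {"linear": [0,0,0],"spin": 0,"hand": 0.6},
    {"linear": [0.8,0,0],"spin": 0,"hand": 0.6},
    {"linear": [0.8,0,0],"spin": 0,"hand": 0.6},
    {"linear": [0.8,0,0],"spin": 0,"hand": 0.6},
    {"linear": [0.8,0,0],"spin": 0,"hand": 0.6},
    {"linear": [1.0,0,0],"spin": 0,"hand": 0.6},
    {"linear": [1.2,0,0],"spin": 0,"hand": 0.6},
    {"linear": [1.2,0,0],"spin": 0,"hand": 0.6},
    {"linear": [1.2,0,0],"spin": 0,"hand": 0.6},
    {"linear": [1.2,0,0],"spin": 0,"hand": 0.6},
    {"linear": [1.2,0,0],"spin": 0,"hand": 0.6},
    {"linear": [1.2,0,0],"spin": 0,"hand": 0.6},
    {"linear": [1.0,0,0],"spin": 0,"hand": 0.6},
    {"linear": [0.6,0,0],"spin": 0,"hand": 0.6},
    {"linear": [0,0,0],"spin": 0,"hand": 0.6},
  ],
)

```text
time: 26.7
eef_pos: [0.4354, -0.0067, -0.0267]
tcp_rot: [0.707, 0.707, -0.0, -0.001]
wrist_force: [0.3, -1.1, -0.0]
grip_width: 0.602
```

Run:
```python
from see import *
see('k',('wrist','scene'))
```

```text
26.7 [ 0.4354 -0.0067 -0.0267] yawx 1.572 [ 0.31058598 -1.07493895 -0.01910172] tcp_g [-0.172 -0.308]
plain_cup wrist [0.436 0.051 0.034] 0.69 g [-0.175 -0.251]
plain_cup scene [0.427 0.025 0.031] 0.79 g [-0.182 -0.277]
```

Emit:
apply_moves(
  moves=[
    {"linear": [0.6,0,0],"spin": 0,"hand": 0.6},
    {"linear": [1.0,0,0],"spin": 0,"hand": 0.6},
    {"linear": [1.2,0,0],"spin": 0,"hand": 0.6},
    {"linear": [1.2,0,0],"spin": 0,"hand": 0.6},
    {"linear": [1.2,0,0],"spin": 0,"hand": 0.6},
    {"linear": [1.2,0,0],"spin": 0,"hand": 0.6},
    {"linear": [1.2,0,0],"spin": 0,"hand": 0.6},
    {"linear": [1.2,0,0],"spin": 0,"hand": 0.6},
    {"linear": [1.2,0,0],"spin": 0,"hand": 0.6},
    {"linear": [1.2,0,0],"spin": 0,"hand": 0.6},
    {"linear": [1.2,0,0],"spin": 0,"hand": 0.6},
    {"linear": [1.2,0,0],"spin": 0,"hand": 0.6},
    {"linear": [1.2,0,0],"spin": 0,"hand": 0.6},
    {"linear": [1.0,0,0],"spin": 0,"hand": 0.6},
    {"linear": [1.0,0,0],"spin": 0,"hand": 0.6},
    {"linear": [0.8,0,0],"spin": 0,"hand": 0.6},
    {"linear": [0.4,0,0],"spin": 0,"hand": 0.6},
    {"linear": [0.2,0,0],"spin": 0,"hand": 0.6},
    {"linear": [0,0,0],"spin": 0,"hand": 0.6},
  ],
)

```text
time: 28.9
eef_pos: [0.4359, 0.1743, -0.0264]
tcp_rot: [0.707, 0.707, 0.0, -0.0]
wrist_force: [-0.8, 0.9, 0.6]
grip_width: 0.6
```

Run:
```python
from see import *
see('l',('wrist','scene'))
```

```text
28.9 [ 0.4359  0.1743 -0.0264] yawx 1.571 [-0.82159038  0.9397309   0.58235416] tcp_g [-0.179 -0.127]
green_cup wrist [0.534 0.238 0.03 ] 0.61 g [-0.083 -0.06 ]
plain_cup wrist [0.436 0.233 0.032] 0.66 g [-0.182 -0.069]
green_cup scene [0.563 0.219 0.024] 0.81 g [-0.054 -0.078]
plain_cup scene [0.432 0.203 0.031] 0.76 g [-0.184 -0.099]
```

Emit:
apply_moves(
  moves=[
    {"linear": [0.4,0,0],"spin": 0,"hand": 0.6},
    {"linear": [0.5,0,0],"spin": 0,"hand": 0.6},
    {"linear": [0.4,0,0],"spin": 0,"hand": 0.6},
    {"linear": [0.3,0,0],"spin": 0,"hand": 0.6},
    {"linear": [0.2,0,0],"spin": 0,"hand": 0.6},
    {"linear": [0.15,0,0],"spin": 0,"hand": 0.6},
    {"linear": [0,0,0],"spin": 0,"hand": 0.6},
  ],
)

```text
time: 29.9
eef_pos: [0.4359, 0.1939, -0.0264]
tcp_rot: [0.707, 0.707, 0.0, -0.0]
wrist_force: [0.2, -0.1, -0.2]
grip_width: 0.6
```

Emit:
apply_moves(
  moves=[
    {"linear": [0.15,0,0],"spin": 0,"hand": 0.6},
    {"linear": [0.15,0,0],"spin": 0,"hand": 0.6},
    {"linear": [0,0,0],"spin": 0,"hand": 0.6},
  ],
)

```text
time: 30.2
eef_pos: [0.4359, 0.1968, -0.0264]
tcp_rot: [0.707, 0.707, 0.0, -0.0]
wrist_force: [-0.2, -0.9, -0.6]
grip_width: 0.601
```

Emit:
apply_moves(
  moves=[
    {"linear": [0.15,0,0],"spin": 0,"hand": 0.6},
    {"linear": [0,0,0],"spin": 0,"hand": 0.6},
  ],
)

```text
time: 30.4
eef_pos: [0.4359, 0.1979, -0.0265]
tcp_rot: [0.707, 0.707, -0.0, 0.0]
wrist_force: [-0.3, -3.0, 0.0]
grip_width: 0.601
```

Rail contact. Now I'll go round behind the plain cup.

Emit:
apply_moves(
  moves=[
    {"linear": [-1.0,0,0],"spin": 0,"hand": 0.6},
    {"linear": [-2.0,0,0],"spin": 0,"hand": 0.6},
    {"linear": [0,0,-4.0],"spin": 0,"hand": 0.5},
    {"linear": [0,0,-3.0],"spin": 0,"hand": 0.5},
    {"linear": [0,0,0],"spin": 0.134,"hand": 0.5},
    {"linear": [0,0,0],"spin": 0.134,"hand": 0.5},
    {"linear": [0,0,0],"spin": 0.134,"hand": 0.5},
    {"linear": [0,0,0],"spin": 0.134,"hand": 0.5},
    {"linear": [0,0,0],"spin": 0.134,"hand": 0.5},
    {"linear": [0,0,0],"spin": 0.134,"hand": 0.5},
    {"linear": [0,0,0],"spin": 0.134,"hand": 0.5},
    {"linear": [0,0,0],"spin": 0.134,"hand": 0.5},
    {"linear": [0,0,0],"spin": 0.134,"hand": 0.5},
    {"linear": [0,0,0],"spin": 0.134,"hand": 0.5},
    {"linear": [0,0,0],"spin": 0.134,"hand": 0.5},
    {"linear": [0,0,0],"spin": 0.134,"hand": 0.5},
    {"linear": [-4.3,0,0],"spin": 0,"hand": 0.5},
    {"linear": [-4.0,0,0],"spin": 0,"hand": 0.5},
    {"linear": [0,0,0],"spin": 0,"hand": 0.5},
    {"linear": [0,0,0],"spin": 0,"hand": 0.5},
  ],
)

```text
time: 32.4
eef_pos: [0.3526, 0.1712, 0.0435]
tcp_rot: [1.0, -0.019, 0.0, -0.0]
wrist_force: [0.7, -0.1, -0.1]
grip_width: 0.502
```

Emit:
apply_moves(
  moves=[
    {"linear": [0,-4.2,0],"spin": 0,"hand": 0.5},
    {"linear": [0,-4.0,0],"spin": 0,"hand": 0.5},
    {"linear": [0,0,0],"spin": 0,"hand": 0.5},
    {"linear": [0,0,0],"spin": 0,"hand": 0.5},
  ],
)

```text
time: 32.8
eef_pos: [0.3572, 0.2537, 0.0439]
tcp_rot: [1.0, -0.018, 0.0, -0.0]
wrist_force: [-0.3, 0.1, -0.9]
grip_width: 0.5
```

Run:
```python
from see import *
see('m',('wrist','top','scene'))
a=cv2.resize(cv2.imread('pics/mtop.png')[145:265,200:320],(360,360));b=cv2.resize(cv2.imread('pics/mwrist.png'),(440,360))
cv2.imwrite('pics/m6.png',np.hstack([a,b]))
```

```text
32.8 [0.3572 0.2537 0.0439] yawx -0.036 [-0.33046714  0.08139876 -0.85814364] tcp_g [-0.261 -0.051]
plain_cup wrist [0.44  0.252 0.03 ] 0.84 g [-0.178 -0.05 ]
green_cup top [0.572 0.245 0.032] 0.79 g [-0.046 -0.051]
plain_cup top [0.447 0.258 0.036] 0.78 g [-0.172 -0.044]
green_cup scene [0.557 0.225 0.025] 0.64 g [-0.06  -0.072]
plain_cup scene [0.43  0.238 0.033] 0.97 g [-0.187 -0.064]
```

View pics/m6.png

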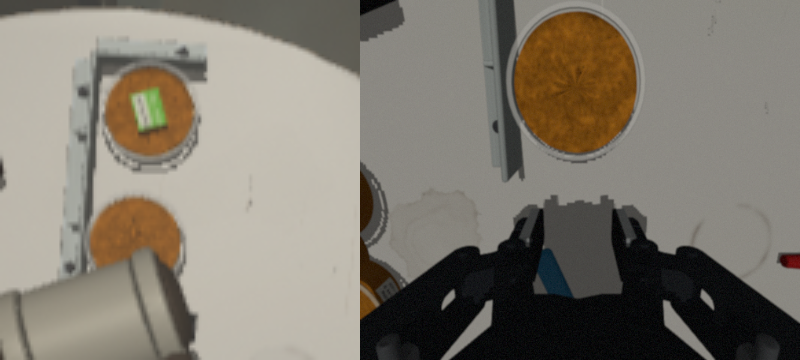

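The top view shows green seated in the corner at (152,110) and plain against the rail at (135,240). I'll push plain forward until it meets green.

Emit:
apply_moves(
  moves=[
    {"linear": [0,0.1,2.5],"spin": 0,"hand": 0.5},
    {"linear": [0,0,2.5],"spin": 0,"hand": 0.5},
    {"linear": [0,0,1.5],"spin": 0,"hand": 0.5},
    {"linear": [0,0,0.5],"spin": 0,"hand": 0.5},
    {"linear": [0,0,0],"spin": 0,"hand": 0.5},
    {"linear": [0.6,0,0],"spin": 0,"hand": 0.5},
    {"linear": [0.6,0,0],"spin": 0,"hand": 0.5},
    {"linear": [0.6,0,0],"spin": 0,"hand": 0.5},
    {"linear": [0.6,0,0],"spin": 0,"hand": 0.5},
    {"linear": [0.6,0,0],"spin": 0,"hand": 0.5},
    {"linear": [0.6,0,0],"spin": 0,"hand": 0.5},
    {"linear": [0.4,0,0],"spin": 0,"hand": 0.5},
    {"linear": [0.2,0,0],"spin": 0,"hand": 0.5},
    {"linear": [0,0,0],"spin": 0,"hand": 0.5},
  ],
)

```text
time: 34.65
eef_pos: [0.3983, 0.2506, -0.0264]
tcp_rot: [1.0, -0.019, 0.0, 0.0]
wrist_force: [-0.3, -0.2, 0.3]
grip_width: 0.502
```

Emit:
apply_moves(
  moves=[
    {"linear": [0.2,0,0],"spin": 0,"hand": 0.5},
    {"linear": [0.2,0,0],"spin": 0,"hand": 0.5},
    {"linear": [0,0,0],"spin": 0,"hand": 0.5},
  ],
)

```text
time: 34.95
eef_pos: [0.4022, 0.2505, -0.0264]
tcp_rot: [1.0, -0.019, 0.0, -0.0]
wrist_force: [-1.1, -0.5, 0.9]
grip_width: 0.502
```

Emit:
apply_moves(
  moves=[
    {"linear": [0.15,0,0],"spin": 0,"hand": 0.5},
    {"linear": [0.15,0,0],"spin": 0,"hand": 0.5},
    {"linear": [0,0,0],"spin": 0,"hand": 0.5},
  ],
)

```text
time: 35.25
eef_pos: [0.4053, 0.2504, -0.0263]
tcp_rot: [1.0, -0.019, 0.0, -0.0]
wrist_force: [-0.5, -0.2, 0.1]
grip_width: 0.499
```

Run:
```python
from see import *
see('n',('wrist','top','scene'))
```

```text
35.25 [ 0.4053  0.2504 -0.0263] yawx -0.037 [-0.52723459 -0.21269049  0.11786029] tcp_g [-0.213 -0.053]
plain_cup wrist [0.471 0.247 0.032] 0.58 g [-0.147 -0.053]
green_cup top [0.566 0.246 0.032] 0.88 g [-0.052 -0.05 ]
plain_cup top [0.49  0.258 0.037] 0.73 g [-0.129 -0.042]
green_cup scene [0.559 0.224 0.026] 0.91 g [-0.058 -0.073]
plain_cup scene [0.463 0.226 0.034] 0.88 g [-0.154 -0.075]
```

Emit:
apply_moves(
  moves=[
    {"linear": [0.15,0,0],"spin": 0,"hand": 0.5},
    {"linear": [0.15,0,0],"spin": 0,"hand": 0.5},
    {"linear": [0,0,0],"spin": 0,"hand": 0.5},
  ],
)

```text
time: 36.0
eef_pos: [0.4081, 0.2503, -0.0264]
tcp_rot: [1.0, -0.019, -0.0, 0.0]
wrist_force: [-1.6, -1.0, 0.6]
grip_width: 0.499
```

Emit:
apply_moves(
  moves=[
    {"linear": [0.15,0,0],"spin": 0,"hand": 0.5},
    {"linear": [0,0,0],"spin": 0,"hand": 0.5},
  ],
)

```text
time: 36.2
eef_pos: [0.4096, 0.2502, -0.0264]
tcp_rot: [1.0, -0.019, 0.0, 0.0]
wrist_force: [-0.6, 0.5, 0.9]
grip_width: 0.503
```

Emit:
apply_moves(
  moves=[
    {"linear": [0.1,0,0],"spin": 0,"hand": 0.5},
    {"linear": [0,0,0],"spin": 0,"hand": 0.5},
  ],
)

```text
time: 36.4
eef_pos: [0.4101, 0.2502, -0.0265]
tcp_rot: [1.0, -0.019, -0.0, 0.0]
wrist_force: [-2.1, 0.2, 0.5]
grip_width: 0.5
```

Emit:
apply_moves(
  moves=[
    {"linear": [0.15,0,0],"spin": 0,"hand": 0.5},
    {"linear": [0,0,0],"spin": 0,"hand": 0.5},
  ],
)

```text
time: 36.6
eef_pos: [0.4106, 0.2501, -0.0267]
tcp_rot: [1.0, -0.019, -0.001, 0.0]
wrist_force: [-6.0, -0.5, 3.9]
grip_width: 0.499
```

Emit:
apply_moves(
  moves=[
    {"linear": [-0.5,0,0],"spin": 0,"hand": 0.5},
    {"linear": [-2.5,0,0],"spin": 0,"hand": 0.5},
    {"linear": [0,0,-4],"spin": 0,"hand": 0.5},
    {"linear": [0,0,-4],"spin": 0,"hand": 0.5},
    {"linear": [0,0,-4],"spin": 0,"hand": 0.5},
    {"linear": [-2,4.5,0],"spin": 0,"hand": 0.5},
    {"linear": [-2,4.5,0],"spin": 0,"hand": 0.5},
    {"linear": [0,4.5,0],"spin": 0,"hand": 0.5},
    {"linear": [0,4.5,0],"spin": 0,"hand": 0.5},
    {"linear": [0,4.5,0],"spin": 0,"hand": 0.5},
    {"linear": [0,4.5,0],"spin": 0,"hand": 0.5},
    {"linear": [0,0,0],"spin": 0,"hand": 0.5},
    {"linear": [0,0,0],"spin": 0,"hand": 0.5},
  ],
)

```text
time: 37.9
eef_pos: [0.3324, -0.0181, 0.0939]
tcp_rot: [1.0, -0.021, 0.001, 0.0]
wrist_force: [0.5, 0.3, 1.0]
grip_width: 0.496
```

Run:
```python
from see import *
see('z',('top','scene'))
im=cv2.imread('pics/ztop.png');h=cv2.cvtColor(im[145:265,210:370],cv2.COLOR_BGR2HSV)
m=cv2.inRange(h,(5,110,60),(22,255,255))
for c in cv2.findContours(m,0,2)[0]:
    if cv2.contourArea(c)>150:
        (u,v),r=cv2.minEnclosingCircle(c);p=ray('top',u+210,v+145,.044);print(u+210,v+145,r,p,g(p))
t=im[145:245,205:285]
b=cv2.imread('pics/zscene.png')[150:250,220:350]
cv2.imwrite('pics/m7.png',np.hstack([cv2.resize(t,(400,500),interpolation=2),cv2.resize(b,(400,308)) if 0 else cv2.copyMakeBorder(cv2.resize(b,(400,308)),0,192,0,0,0)]))
```

```text
37.9 [ 0.3324 -0.0181  0.0939] yawx -0.041 [0.45258456 0.26953965 0.95529359] tcp_g [-0.275 -0.324]
green_cup top [0.567 0.244 0.032] 0.77 g [-0.051 -0.053]
plain_cup top [0.468 0.252 0.039] 0.73 g [-0.151 -0.049]
plain_cup scene [0.49  0.243 0.033] 0.43 g [-0.128 -0.057]
246.6009178161621 214.97706604003906 14.93832778930664 [0.4644 0.2446 0.044 ] [-0.153 -0.056]
249.40625 181.95624923706055 14.724380493164062 [0.5651 0.2391 0.044 ] [-0.053 -0.058]
```

View pics/m7.png

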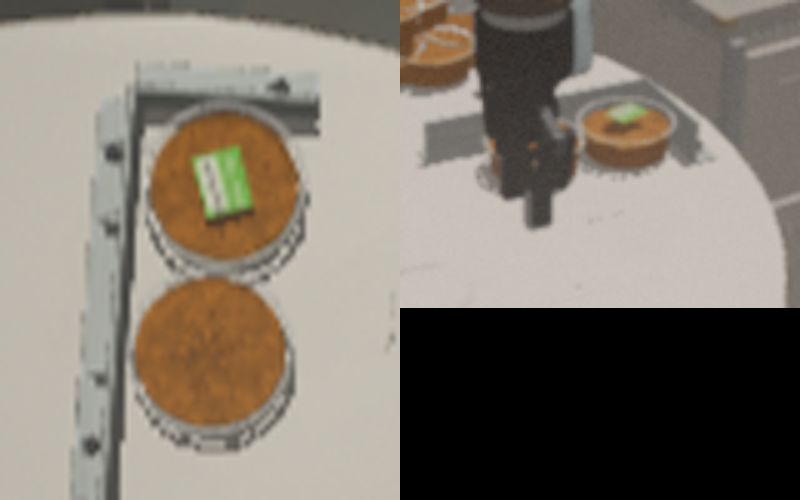

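Both cups line up and look right. The top-view lid centres put them perhaps 4–6 mm off the rail nominal, which is within measurement error but close to the limit. Plenty of time is left, so I'll nudge each cup gently into the rail by feel.

Emit:
apply_moves(
  moves=[
    {"linear": [0,0,0],"spin": -0.131,"hand": 0.5},
    {"linear": [0,0,0],"spin": -0.131,"hand": 0.5},
    {"linear": [0,0,0],"spin": -0.131,"hand": 0.5},
    {"linear": [0,0,0],"spin": -0.131,"hand": 0.5},
    {"linear": [0,0,0],"spin": -0.131,"hand": 0.5},
    {"linear": [0,0,0],"spin": -0.131,"hand": 0.5},
    {"linear": [0,0,0],"spin": -0.131,"hand": 0.5},
    {"linear": [0,0,0],"spin": -0.131,"hand": 0.5},
    {"linear": [0,0,0],"spin": -0.131,"hand": 0.5},
    {"linear": [0,0,0],"spin": -0.131,"hand": 0.5},
    {"linear": [0,0,0],"spin": -0.131,"hand": 0.5},
    {"linear": [0,0,0],"spin": -0.131,"hand": 0.5},
    {"linear": [3.2,3.7,0],"spin": 0,"hand": 0.5},
    {"linear": [3.2,3.7,0],"spin": 0,"hand": 0.5},
    {"linear": [3.2,3.7,0],"spin": 0,"hand": 0.5},
    {"linear": [3.2,3.7,0],"spin": 0,"hand": 0.5},
    {"linear": [3.2,3.7,0],"spin": 0,"hand": 0.5},
    {"linear": [3.2,3.7,0],"spin": 0,"hand": 0.5},
    {"linear": [0,0,0],"spin": 0,"hand": 0.5},
    {"linear": [0,0,0],"spin": 0,"hand": 0.5},
  ],
)

```text
time: 40.2
eef_pos: [0.5602, 0.1684, 0.0924]
tcp_rot: [0.719, 0.695, -0.001, -0.001]
wrist_force: [0.4, 0.1, -0.9]
grip_width: 0.498
```

Emit:
apply_moves(
  moves=[
    {"linear": [-0.3,0.3,3.0],"spin": 0,"hand": 0.5},
    {"linear": [0,0,3.0],"spin": 0,"hand": 0.5},
    {"linear": [0,0,3.0],"spin": 0,"hand": 0.5},
    {"linear": [0,0,2.0],"spin": 0,"hand": 0.5},
    {"linear": [0,0,0.8],"spin": 0,"hand": 0.5},
    {"linear": [0,0,0],"spin": 0,"hand": 0.5},
    {"linear": [0.5,0,0],"spin": 0,"hand": 0.5},
    {"linear": [0.5,0,0],"spin": 0,"hand": 0.5},
    {"linear": [0.4,0,0],"spin": 0,"hand": 0.5},
    {"linear": [0.3,0,0],"spin": 0,"hand": 0.5},
    {"linear": [0.2,0,0],"spin": 0,"hand": 0.5},
    {"linear": [0,0,0],"spin": 0,"hand": 0.5},
  ],
)

```text
time: 41.4
eef_pos: [0.5644, 0.183, -0.0243]
tcp_rot: [0.72, 0.694, 0.0, 0.0]
wrist_force: [-0.0, 0.9, 0.4]
grip_width: 0.499
```

Emit:
apply_moves(
  moves=[
    {"linear": [0.15,0,0],"spin": 0,"hand": 0.5},
    {"linear": [0.1,0,0],"spin": 0,"hand": 0.5},
    {"linear": [0,0,0],"spin": 0,"hand": 0.5},
  ],
)

```text
time: 41.7
eef_pos: [0.5643, 0.1851, -0.0245]
tcp_rot: [0.72, 0.694, -0.0, -0.0]
wrist_force: [0.2, 0.5, -0.1]
grip_width: 0.498
```

Emit:
apply_moves(
  moves=[
    {"linear": [0.15,0,0],"spin": 0,"hand": 0.5},
    {"linear": [0.1,0,0],"spin": 0,"hand": 0.5},
    {"linear": [0,0,0],"spin": 0,"hand": 0.5},
  ],
)

```text
time: 42.0
eef_pos: [0.5647, 0.1877, -0.0243]
tcp_rot: [0.72, 0.694, 0.0, 0.0]
wrist_force: [0.5, -0.6, 0.3]
grip_width: 0.503
```

Emit:
apply_moves(
  moves=[
    {"linear": [0.15,0,0],"spin": 0,"hand": 0.5},
    {"linear": [0.1,0,0],"spin": 0,"hand": 0.5},
    {"linear": [0,0,0],"spin": 0,"hand": 0.5},
  ],
)

```text
time: 42.3
eef_pos: [0.5647, 0.1902, -0.0244]
tcp_rot: [0.72, 0.694, 0.0, 0.0]
wrist_force: [0.3, -1.1, 0.6]
grip_width: 0.502
```

Emit:
apply_moves(
  moves=[
    {"linear": [0.1,0,0],"spin": 0,"hand": 0.5},
    {"linear": [0,0,0],"spin": 0,"hand": 0.5},
  ],
)

```text
time: 42.5
eef_pos: [0.5648, 0.1908, -0.0244]
tcp_rot: [0.72, 0.694, -0.0, 0.0]
wrist_force: [0.9, -3.6, -0.4]
grip_width: 0.501
```

Emit:
apply_moves(
  moves=[
    {"linear": [0.1,0,0],"spin": 0,"hand": 0.5},
    {"linear": [0,0,0],"spin": 0,"hand": 0.5},
  ],
)

```text
time: 42.7
eef_pos: [0.5649, 0.1912, -0.0244]
tcp_rot: [0.72, 0.694, -0.0, 0.001]
wrist_force: [2.0, -6.9, 0.4]
grip_width: 0.499
```

Green is firm on the rail. Now plain.

Emit:
apply_moves(
  moves=[
    {"linear": [-1.0,0,0],"spin": 0,"hand": 0.5},
    {"linear": [-1.6,0,0],"spin": 0,"hand": 0.5},
    {"linear": [0,-3.5,0],"spin": 0,"hand": 0.5},
    {"linear": [0,-3.5,0],"spin": 0,"hand": 0.5},
    {"linear": [0,-3.3,0],"spin": 0,"hand": 0.5},
    {"linear": [0,0,0],"spin": 0,"hand": 0.5},
    {"linear": [0.5,0,0],"spin": 0,"hand": 0.5},
    {"linear": [0.5,0,0],"spin": 0,"hand": 0.5},
    {"linear": [0.5,0,0],"spin": 0,"hand": 0.5},
    {"linear": [0.3,0,0],"spin": 0,"hand": 0.5},
    {"linear": [0.2,0,0],"spin": 0,"hand": 0.5},
    {"linear": [0,0,0],"spin": 0,"hand": 0.5},
  ],
)

```text
time: 43.9
eef_pos: [0.4617, 0.1902, -0.0245]
tcp_rot: [0.72, 0.694, 0.0, -0.0]
wrist_force: [0.3, 0.9, -0.5]
grip_width: 0.499
```

Emit:
apply_moves(
  moves=[
    {"linear": [0.15,0,0],"spin": 0,"hand": 0.5},
    {"linear": [0.1,0,0],"spin": 0,"hand": 0.5},
    {"linear": [0,0,0],"spin": 0,"hand": 0.5},
  ],
)

```text
time: 44.2
eef_pos: [0.4617, 0.1924, -0.0244]
tcp_rot: [0.72, 0.694, 0.0, 0.0]
wrist_force: [1.5, -0.5, -0.4]
grip_width: 0.502
```

Emit:
apply_moves(
  moves=[
    {"linear": [0.15,0,0],"spin": 0,"hand": 0.5},
    {"linear": [0.1,0,0],"spin": 0,"hand": 0.5},
    {"linear": [0,0,0],"spin": 0,"hand": 0.5},
  ],
)

```text
time: 44.5
eef_pos: [0.4618, 0.1942, -0.0244]
tcp_rot: [0.72, 0.694, -0.0, 0.0]
wrist_force: [0.5, -4.0, -0.6]
grip_width: 0.497
```

Emit:
apply_moves(
  moves=[
    {"linear": [0.1,0,0],"spin": 0,"hand": 0.5},
    {"linear": [0,0,0],"spin": 0,"hand": 0.5},
  ],
)

```text
time: 44.7
eef_pos: [0.4619, 0.1945, -0.0244]
tcp_rot: [0.72, 0.694, -0.001, 0.001]
wrist_force: [1.1, -8.7, -0.1]
grip_width: 0.501
```

Emit:
apply_moves(
  moves=[
    {"linear": [-1.0,0,0],"spin": 0,"hand": 0.5},
    {"linear": [-3.0,0,0],"spin": 0,"hand": 0.5},
    {"linear": [0,0,-4],"spin": 0,"hand": 0.5},
    {"linear": [0,0,-4],"spin": 0,"hand": 0.5},
    {"linear": [0,0,-4],"spin": 0,"hand": 0.5},
    {"linear": [-4.0,-2.5,0],"spin": 0,"hand": 0.5},
    {"linear": [-4.0,-2.5,0],"spin": 0,"hand": 0.5},
    {"linear": [-4.0,-2.5,0],"spin": 0,"hand": 0.5},
    {"linear": [-4.0,-2.5,0],"spin": 0,"hand": 0.5},
    {"linear": [-4.0,-2.5,0],"spin": 0,"hand": 0.5},
    {"linear": [0,0,0],"spin": 0,"hand": 0.5},
    {"linear": [0,0,0],"spin": 0,"hand": 0.5},
  ],
)

```text
time: 45.9
eef_pos: [0.3281, -0.0403, 0.0957]
tcp_rot: [0.721, 0.693, 0.001, 0.0]
wrist_force: [-0.3, 0.4, -0.6]
grip_width: 0.504
```

Run:
```python
from see import *
see('y',('top','scene'))
im=cv2.imread('pics/ytop.png');h=cv2.cvtColor(im[145:265,210:370],cv2.COLOR_BGR2HSV)
m=cv2.inRange(h,(5,110,60),(22,255,255))
P=[]
for c in cv2.findContours(m,0,2)[0]:
    if cv2.contourArea(c)>150:
        (u,v),r=cv2.minEnclosingCircle(c);p=ray('top',u+210,v+145,.044);P.append(p);print(u+210,v+145,r,p,g(p))
if len(P)==2: print(np.linalg.norm(P[0]-P[1]))
for t in ['label_roll','date_stamp','alcohol_spray']: print(t,[np.round(d['location'],3) for d in look_for(t,'scene')[:1]])
im=cv2.imread('pics/ytop.png')[145:245,205:285];cv2.imwrite('pics/m8.png',cv2.resize(im,(480,600),interpolation=2))
```

```text
45.9 [ 0.3281 -0.0403  0.0957] yawx 1.531 [-0.33915909  0.41065183 -0.63393923] tcp_g [-0.278 -0.346]
green_cup top [0.567 0.246 0.033] 0.82 g [-0.051 -0.051]
plain_cup top [0.468 0.255 0.035] 0.69 g [-0.15  -0.046]
green_cup scene [0.57  0.22  0.027] 0.56 g [-0.047 -0.077]
plain_cup scene [0.45  0.214 0.028] 0.58 g [-0.166 -0.087]
245.43069458007812 214.7871322631836 14.919456481933594 [0.4649 0.2482 0.044 ] [-0.153 -0.052]
248.0 181.82352828979492 14.609784126281738 [0.5654 0.2434 0.044 ] [-0.053 -0.053]
0.1006145615703811
label_roll [array([ 0.33 , -0.184,  0.028])]
date_stamp []
alcohol_spray []
```

View pics/m8.png

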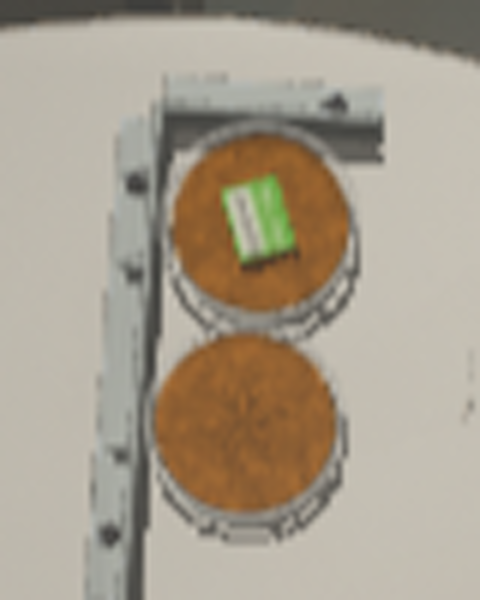

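```bash
python3 -c "
from plant import robot
print(robot.job_done())"
```

```text
the job is handed in; nothing more can be done
None
```

Both cups are lined up in the guide and the job was handed in at about 46 s. The green-labelled cup is in the corner and the plain cup is next to it. The system reports no verdict.

**What I did:** I pushed each cup with a two-finger cradle, first sideways to the rail and then along it. The green cup went to the end stop and the plain cup up against it. The first top-view check put both cups about 4–6 mm off the rail, near the limit, so I nudged each into it again. Every final contact was felt at the wrist, at about 6–9 N.

**Final check from the top view, in the guide frame:**

| Measure | Reading | Required |
|---|---|---|
| Green cup (x, y) | (-53, -53) mm | both -57 to -47 mm |
| Plain cup (x, y) | (-153, -52) mm | x below -120 mm, y -57 to -47 mm |
| Centre distance | 101 mm ± about 3 mm | 99 to 109 mm |

The arm had moved away from the cups.

**Checks that disagreed or are incomplete:**
- **Fingertip height:** the real fingertips sat about 45 mm above the reported TCP. My first push passed over the green lid without touching it. I corrected by commanding a z of about -0.026 m.
- **Guide corner:** my first estimate was about 8 mm short in x. I moved it to where the stop was felt, so the table's x values partly rest on that contact.
- **Camera positions:** the scene camera reads cup positions about 2–3 cm off the top view, as it did throughout. I relied on the top view.
- **Bystanders:** the label roll reads as unmoved. The stamp and spray bottle were not detected in the last picture, though the arm never went near them.
- **Pictures:** I viewed 13, three over the budget of 10.

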